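# Steady the rocking tea box

## Task

The wooden tea box rocks because the foot at one corner, the one nearest the wedge, is too short. Push the wooden wedge, thin end first, along the table and under that foot until the box no longer rocks when you press on that corner, yet still stands level, and finish while still pressing firmly (about 10 N) straight down with the fingertips on the brass plate above that foot. Only push and press: do not pick up or lift the wedge or the box, do not shove the box away, and leave the other things on the table where they are.

Things in the scene. Friction and masses are not known exactly. Their poses are not given: they have to be found in the camera images.
- tea_box: Open wooden tea-bag box, about 2.5 kg, loose on the table: 180 mm along its x, 240 mm along its y, rim 72 mm high. Origin: centre of its footprint at table height, z up. Round rubber feet 26 mm across at (+-72, +-102) mm keep its underside 20 mm above the table. The foot at (-72, -102) mm is too short: pressing that corner with over about 4 N tips the box 4 to 8 degrees towards it; let go, it rocks back level.
- short_foot: The too-short round foot of the tea box, 26 mm across, under the box corner at (-72, -102) mm of the box: as the robot sees it, the near right corner, the one nearest the wedge. Origin: centre of its flat sole, which hangs 8 to 14 mm above the table while the box stands level (differs from start to start). Axes parallel to those of the box.
- corner_plate: Brass plate, 36 x 36 mm and 2 mm thick, on the top of the box right above the short foot. The other three corners carry the same plates; this is the one to press. Origin: centre of its underside, so its upper face lies 2 mm above and, with the box level, 74 mm above the table.
- wedge: Loose dark wooden door wedge, 110 mm long, 64 mm wide, 0.15 kg, lying flat on the table to the side of the short foot. Origin: centre of its underside. x points to its thin end: 3 mm thick at x = +55 mm, rising evenly to the upright 21 mm high back face at x = -55 mm; y across, z up.
- sweetener: Bystander: small closed white jar, 42 mm across, 65 mm tall, beside the tea box. Origin: centre of its underside.
- teaspoon: Bystander: teaspoon 135 mm long, lying between the tea box and the robot. Origin: near its middle, on the table.
- cup: Bystander: white coffee cup, 84 mm across, 60 mm tall. Origin: centre of its underside.
- saucer: Bystander: white saucer, 150 mm across, 18 mm tall. Origin: centre of its underside.
- milk_carton: Bystander: carton 60 x 90 x 165 mm tall. Origin: centre of its underside.
- water_bottle: Bystander: clear bottle, 60 mm across, 190 mm tall. Origin: centre of its underside.
- spare_cup: Bystander: white coffee cup, 84 mm across, 60 mm tall. Origin: centre of its underside.

How it is judged:
On the way:
1. the thin end of the wedge is under the short foot, the wedge flat on the table (x of short_foot in the frame of wedge between -0.05 and 0.048 m and y of short_foot in the frame of wedge between -0.03 and 0.03 m and height (world z) of wedge below 0.008 m), for 0.2 s.
At the end, for the whole second after the job is handed in: The fingers press the brass plate above the short foot with over 5 N, the foot bears on the wedge (within 30 mm of its centre line), the wedge lies on the table, and under this push the box stays level within 0.02 rad; box and wedge at rest (all of step 1 and contact force between the fingers and corner_plate above 5 N and contact force between wedge and short_foot above 2 N and angle between tea_box's own z axis and vertical below 0.02 rad and linear speed of each of tea_box, wedge below 0.02 m/s); the arm keeps its last pose, push and grip.
It fails at once if the wedge is lifted off the table (its origin above 20 mm) (height (world z) of wedge above 0.02 m).
It fails at once if the tea box is lifted (its origin above 15 mm) or tipped beyond 0.25 rad (height (world z) of tea_box above 0.015 m or angle between tea_box's own z axis and vertical above 0.25 rad).
It fails at once if the tea box is shoved more than 40 mm (distance of tea_box from where it was at the start of the episode above 0.04 m).
It fails at once if a bystander is moved more than 30 mm or knocked over (distance of any of sweetener, teaspoon, cup, saucer, milk_carton, water_bottle, spare_cup from where it was at the start of the episode above 0.03 m or angle between any of sweetener, cup, saucer, milk_carton, water_bottle, spare_cup's own z axis and vertical above 0.5 rad).
It also fails if it takes over 42 s, if anything falls off the work surface, if the arm or the gripper's body presses on something with over 40 N, if the wrist force passes 120 N, or if a joint passes its speed limit or range.

## Robot

A 6-joint arm with a two-finger parallel gripper is mounted at the origin on the work surface. World frame = base frame: x ahead of the robot, y to its left, z up, the work surface at z = 0. Lengths are in m, angles in rad, forces in N, time in s.
With the tool pointing down it reaches from about 0.325 to 0.775 m from the base axis. Payload 5.5 kg.
Tool frame: the origin (TCP) lies on the centre line of the jaws, within the pads' length; the fingertips stand 19 mm ahead of it and the grasp point (between the pads) is the TCP; z points along the fingers, y is the line along which they close (so a half turn about z gives the same grasp; the last joint's range is limited). The gripper opens to 85 mm and grips with 20 to 120 N. Pads are 22 mm wide; open, the fingers measure 114 mm over their backs; the gripper's body (76 mm by 85 mm) begins 54 mm behind the grasp point. The pads swing forward as they close: fully open they stand 13 mm farther back than shut.
Start: joints at [1.291, 0.091, 1.231, -0, 1.82, -0.057], TCP at [0.133, 0.585, 0.25] pointing down, gripper open.
Joint ranges: [-2.87, 2.87], [-0.86, 2.18], [0.17, 2.46], [-1.51, 4.65], [0.06, 2.69], [-2.65, 2.65]. Speed limits (rad/s): [2.57, 2.57, 3.01, 3.14, 3.14, 3.14].

## Interface

Orientations are given as a 3x3 rotation matrix whose columns are the frame's x, y, z axes.
In Python, from rig import status, get_image, close_job gives the robot as it stands.
- The arm moves only by the shell command python3 -m jog 'ROWS'. ROWS is JSON, a list that holds one entry, the list of rows, each a list of 7 numbers: the shift along the world's x, y, z normalised to -1 to 1, where 1 is 0.1 m, then the turn, a rotation vector about the world's x, y, z normalised to -1 to 1, where 1 is 2 pi rad, then the gripper command: -1 is shut, 1 is fully open, values between are in proportion. A call has 1 to 12 rows; each row is the pose to reach, as a shift and turn from the pose commanded when the call began, turning the shorter way round; what a row does not reach only later rows make up. A row lasts 1/10 s, in which the tool goes at most 50 mm and 8.59 degrees, less where a joint would pass 70% of its speed; a pose out of reach is approached as far as the arm can. A call with a number of a shift or a turn outside -1 to 1 is refused whole. A call with a gripper value outside its range is refused whole. The fingers move at their own pace and stop on an object; the grip force is fixed at half the most. Time passes only in rows, so rows that repeat a pose let the fingers close. It gives the time, the measured TCP pose, the force, the opening and the grip force at its end, in the units of the state.
- status.observe(): the state, without advancing time (a new reading comes with each control period).
- get_image(name): name is "side" or "top"; returns a dict with "pixels" (400x640x3 uint8, blue, green, red), "fovy" (degrees; the focal length in pixels is half the picture's height over the tangent of half this angle, whatever the lens; pixels are square), "cx", "cy" (the principal point, pixels), "dist_coeffs" ([k1, k2, p1, p2, k3] as OpenCV has them; the pictures are not rectified), "eye" and "attitude" of the camera in the world. Camera axes: x right, y up, looking along -z (the intrinsics and any distortion apply to the point x, -y, -z); pixel columns grow to the right and rows downward; lengths in m; the calibration is good to about 2 mm. A picture is of the moment at which its call begins. There is no depth.
- close_job(): hands the job in; it is judged then, once.
The state is a dict: "time_s": time; "joints": joint angles; "dq": joint speeds; "effort": joint torques, N m; "tcp_pos": TCP position; "eef_rot": TCP orientation; "force": force on the tool from outside, world axes, zero at the start; "wrist_torque": the same for the moment, N m; "gripper_width": finger opening in m; "finger_force": force on a finger pad.
Only numpy, scipy, OpenCV 4.12 (cv2) and the standard library are available. Lean on these libraries where they do the work, as an engineer would, in place of code of your own. Each camera call takes 0.05 s, during which the arm holds its last target. There are 200 camera calls.

## Working session

There is one attempt and no reset: what is moved stays moved. The work goes in short steps, Python scripts to look and compute and a shell command to move; the robot and the scene stay as the last step left them, time stands still between calls to the robot, and variables do not carry over. Pictures are saved under pics/ and viewed, at most 10 in all, crops included, and the job is handed in when it is done.

```bash
mkdir -p pics; cat > h.py <<'E'
import numpy as np, cv2
from rig import status, get_image
def grab(n,f):
    c=get_image(n); cv2.imwrite('pics/'+f,c['pixels']); return c
def K(c):
    f=c['pixels'].shape[0]/2/np.tan(np.radians(c['fovy'])/2)
    return np.array([[f,0,c['cx']],[0,f,c['cy']],[0,0,1]])
def R(c):
    a=np.array(c['attitude'],float)
    return a.reshape(3,3)
def ray(c,uv,z):
    p=cv2.undistortPoints(np.array(uv,float).reshape(-1,1,2),K(c),np.array(c['dist_coeffs'],float)).reshape(-1,2)
    d=np.c_[p[:,0],-p[:,1],-np.ones(len(p))]@R(c).T
    e=np.array(c['eye']); return e+d*((z-e[2])/d[:,2])[:,None]
def proj(c,P):
    q=(np.array(P,float)-c['eye'])@R(c); q=q*[1,-1,-1]
    return cv2.projectPoints(q.reshape(-1,1,3),np.zeros(3),np.zeros(3),K(c),np.array(c['dist_coeffs'],float))[0].reshape(-1,2)
E
python3 - <<'E'
from h import *
import pickle
for n in('top','side'):
    c=grab(n,n+'0.png'); pickle.dump(c,open(n+'0.pkl','wb')); print(n,{k:v for k,v in c.items() if k!='pixels'})
print(status.observe())
E
```

```text
top {'fovy': 57.215017652446754, 'cx': 321.4577038242584, 'cy': 197.8193291321445, 'dist_coeffs': array([0.01695419, 0.        , 0.        , 0.        , 0.        ]), 'eye': array([0.52040666, 0.01615473, 0.95329217]), 'attitude': array([[-2.37752430e-02,  9.96542448e-01, -7.96108523e-02],
       [-9.99717188e-01, -2.37419657e-02,  1.36466855e-03],
       [-5.30167985e-04,  7.96207828e-02,  9.96825085e-01]])}
side {'fovy': 43.93645652338134, 'cx': 320.7350927929251, 'cy': 188.48064574272703, 'dist_coeffs': array([-0.15898057,  0.        ,  0.        ,  0.        ,  0.        ]), 'eye': array([ 0.20641632, -0.90410267,  1.18239984]), 'attitude': array([[ 0.92288407,  0.28958607, -0.25382062],
       [-0.38506654,  0.68894162, -0.614071  ],
       [-0.00295882,  0.66445417,  0.74732315]])}
{'time_s': 0.1, 'joints': array([ 1.29129424e+00,  9.18108276e-02,  1.23181173e+00, -2.88790306e-05,
        1.81980976e+00, -5.67029323e-02]), 'dq': array([-0.00046335, -0.00222569, -0.00220312, -0.00092508, -0.00093127,
        0.00182306]), 'effort': array([ 2.03693322e-03, -4.60216641e+01, -4.19220078e+01, -2.31551794e-04,
        1.07314467e-02,  4.40612223e-05]), 'tcp_pos': array([0.13252407, 0.58494235, 0.24922147]), 'eef_rot': array([[-9.75281184e-01,  2.20966924e-01, -4.80619564e-04],
       [ 2.20967433e-01,  9.75279570e-01, -1.77599528e-03],
       [ 7.63022272e-05, -1.83829605e-03, -9.99998307e-01]]), 'force': array([-0.08682376,  0.63840991,  0.85261822]), 'wrist_torque': array([ 0.02082197,  0.05804057, -0.00563617]), 'finger_force': 0.0, 'gripper_width': 0.08530707809020878}
```

View pics/top0.png

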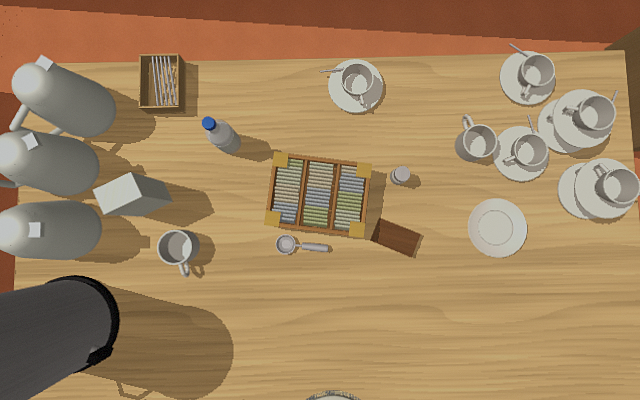

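View pics/side0.png

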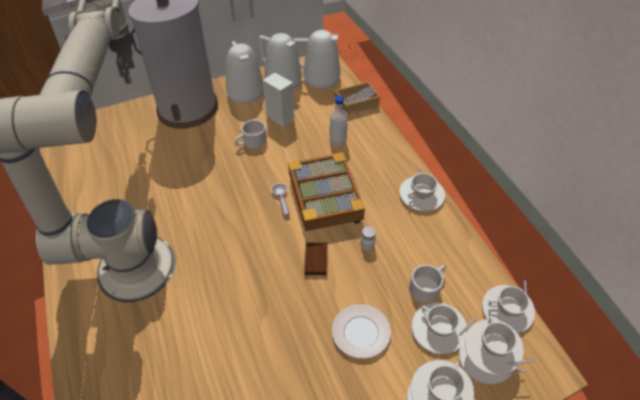

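The top view shows the plates near (280,159), (364,170), (273,218) and (357,229), with the wedge around (397,238) and its thin end close to the box. I'll enlarge that area.

```bash
python3 - <<'E'
from h import *
im=cv2.imread('pics/top0.png')[140:270,255:435]
cv2.imwrite('pics/crop0.png',cv2.resize(im,None,fx=4.4,fy=4.4,interpolation=cv2.INTER_CUBIC))
E
```

```text
(no output)
```

View pics/crop0.png

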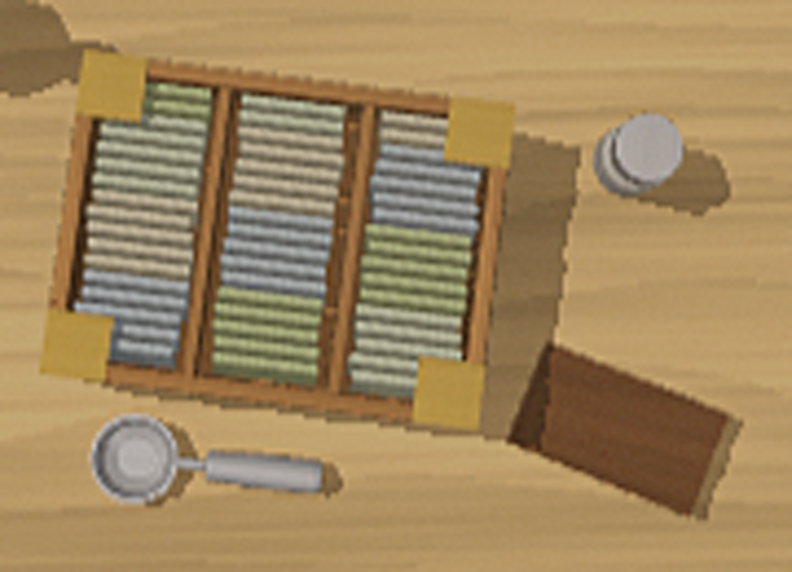

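```bash
cat > m.py <<'E'
from h import *
import pickle
c=pickle.load(open('top0.pkl','rb'))
f=lambda p:np.array(p)/4.4+[255,140]-0.4
B=ray(c,f([(84,52),(514,103),(482,430),(40,374)]),.074)[:,:2]
print(B.round(4)); print([np.linalg.norm(B[i]-B[(i+1)%4]).round(4) for i in range(4)])
ctr=B.mean(0); yv=(B[0]+B[3]-B[1]-B[2]); yv/=np.linalg.norm(yv); xv=np.array([yv[1],-yv[0]])
print('box',ctr,'yaw',np.degrees(np.arctan2(xv[1],xv[0])))
foot=ctr-.072*xv-.102*yv; print('foot',foot)
T=ray(c,f([(553,345),(508,440)]),.003)[:,:2]; K2=ray(c,f([(730,412),(692,516)]),.021)[:,:2]
print(T,K2,np.linalg.norm(T[0]-T[1]),np.linalg.norm(K2[0]-K2[1]))
d=T.mean(0)-K2.mean(0); print('len',np.linalg.norm(d)); d/=np.linalg.norm(d)
w=(T.mean(0)+K2.mean(0))/2; print('wedge',w,'yaw',np.degrees(np.arctan2(d[1],d[0])))
n=np.array([-d[1],d[0]]); print('foot in wedge',(foot-w)@d,(foot-w)@n,'back',w-.055*d)
for nm,p,z in(('jar',(648,150),.065),('saucer',((498-255)*4.4,(228-140)*4.4),.018),('spoonend',(322,475),.005)): print(nm,ray(c,f([p]),z))
E
python3 m.py
```

```text
[[ 0.7064  0.1282]
 [ 0.6723 -0.1081]
 [ 0.4938 -0.0845]
 [ 0.5297  0.1545]]
[np.float64(0.2387), np.float64(0.1801), np.float64(0.2417), np.float64(0.1786)]
box [0.60055305 0.02254694] yaw -8.383867170260352
foot [ 0.51445042 -0.06786511]
[[ 0.54029887 -0.13602281]
 [ 0.48543637 -0.10766724]] [[ 0.49914245 -0.23322159]
 [ 0.44055587 -0.2088239 ]] 0.06175704051236707 0.06346365013356596
len 0.10810554284045114
wedge [ 0.49135839 -0.17143389] yaw 66.55115224821684
foot in wedge 0.1042046372867446 0.020028146303529025 back [ 0.46947223 -0.22189175]
jar [[ 0.64572956 -0.18265571  0.065     ]]
saucer [[ 0.50887653 -0.42909421  0.018     ]]
spoonend [[0.46778702 0.00167965 0.005     ]]
```

```bash
python3 - <<'E'
from h import *
import pickle
c=pickle.load(open('side0.pkl','rb')); t=pickle.load(open('top0.pkl','rb'))
print('urn base L,R,front',ray(c,[(155,108),(218,97),(190,124)],0).round(3).tolist())
print('top-view urn edge as z=0, .3',ray(t,[(120,320),(85,276)],0).round(3).tolist(),ray(t,[(120,320),(85,276)],.3).round(3).tolist())
print('robot base',ray(c,[(136,270)],0).round(3), 'carton/bottle/mug',ray(c,[(281,118),(339,143),(252,142)],0).round(3).tolist())
print('proj tcp',proj(c,[[.133,.585,.25],[0,0,0]]))
E
```

```text
urn base L,R,front [[0.181, 0.695, 0.0], [0.423, 0.66, 0.0], [0.288, 0.546, 0.0]]
top-view urn edge as z=0, .3 [[0.299, 0.531, 0.0], [0.411, 0.621, 0.0]] [[0.369, 0.369, 0.3], [0.446, 0.431, 0.3]]
robot base [[ 0.001 -0.016  0.   ]] carton/bottle/mug [[0.607, 0.444, 0.0], [0.748, 0.238, 0.0], [0.47, 0.362, 0.0]]
proj tcp [[128.91120231  72.76499995]
 [134.67709483 265.85775777]]
```

```bash
python3 -m jog '[[[0.4,-1,0,0,0,0,-0.05],[0.4,-1,0,0,0,0,-0.05],[0.4,-1,0,0,0,0,-0.05],[0.4,-1,0,0,0,0,-0.05]]]' 
python3 -m jog '[[[0,-1,0,0,0,-0.03,-0.05],[0,-1,0,0,0,-0.03,-0.05],[0,-1,0,0,0,-0.03,-0.05],[0,-1,0,0,0,-0.03,-0.05]]]' 
python3 -m jog '[[[0.9,-0.95,0,0,0,-0.04,-0.05],[0.9,-0.95,0,0,0,-0.04,-0.05],[0.9,-0.95,0,0,0,-0.04,-0.05],[0.9,-0.95,0,0,0,-0.04,-0.05]]]'
python3 -m jog '[[[0.9,-0.9,0,0,0,-0.04,-0.05],[0.9,-0.9,0,0,0,-0.04,-0.05],[0.9,-0.9,0,0,0,-0.04,-0.05],[0.9,-0.9,0,0,0,-0.04,-0.05]]]'
```

```text
time_s: 0.5
tcp_pos: [0.1731, 0.4842, 0.2504]
eef_rot: [[-0.975, 0.223, 0.0], [0.223, 0.975, 0.001], [-0.0, 0.001, -1.0]]
force: [-0.1, -0.5, 0.3]
gripper_width: 0.0407
finger_force: 0.0
time_s: 0.9
tcp_pos: [0.1724, 0.3857, 0.2509]
eef_rot: [[-0.917, 0.4, 0.001], [0.4, 0.917, 0.002], [0.0, 0.002, -1.0]]
force: [0.0, -0.1, 0.0]
gripper_width: 0.0405
finger_force: 0.0
time_s: 1.3
tcp_pos: [0.2649, 0.2897, 0.2504]
eef_rot: [[-0.786, 0.618, 0.001], [0.618, 0.786, -0.001], [-0.001, -0.0, -1.0]]
force: [0.4, 0.1, 0.7]
gripper_width: 0.0407
finger_force: 0.0
time_s: 1.7
tcp_pos: [0.3547, 0.1999, 0.2497]
eef_rot: [[-0.609, 0.793, -0.001], [0.793, 0.609, -0.001], [0.0, -0.001, -1.0]]
force: [-1.1, 0.5, 0.1]
gripper_width: 0.0405
finger_force: 0.0
```

```bash
python3 -m jog '[[[0.7,-1,0,0,0,-0.04,-0.05],[0.7,-1,0,0,0,-0.04,-0.05],[0.7,-1,0,0,0,-0.04,-0.05],[0.7,-1,0,0,0,-0.04,-0.05]]]' >/dev/null
python3 -m jog '[[[0.3,-1,0,0,0,-0.045,-0.05],[0.3,-1,0,0,0,-0.045,-0.05],[0.3,-1,0,0,0,-0.045,-0.05],[0.3,-1,0,0,0,-0.045,-0.05]]]' >/dev/null
python3 -m jog '[[[0,-1,0,0,0,-0.045,-0.05],[0,-1,0,0,0,-0.045,-0.05],[0,-1,0,0,0,-0.045,-0.05],[0,-1,0,0,0,-0.045,-0.05]]]' >/dev/null
python3 -m jog '[[[0,-1,0,0,0,-0.04,-0.05],[0,-1,0,0,0,-0.04,-0.05],[0,-1,0,0,0,-0.04,-0.05],[0,-1,0,0,0,-0.04,-0.05]]]' >/dev/null
python3 -m jog '[[[0,-0.55,-1,0,0,0,-0.05],[0,-0.55,-1,0,0,0,-0.05],[0,-0.55,-1,0,0,0,-0.05],[0,-0.55,-1,0,0,0,-0.05]]]'
python3 -m jog '[[[0,0,-1,0,0,0,-0.05],[0,0,-1,0,0,0,-0.05],[0,0,-1,0,0,0,-0.05],[0,0,-1,0,0,0,-0.05]]]'
python3 - <<'E'
from h import *
import pickle
c=grab('top','top1.png'); pickle.dump(c,open('top1.pkl','wb'))
print(status.observe()['force'])
im=c['pixels'][140:270,295:475]
cv2.imwrite('pics/crop1.png',cv2.resize(im,None,fx=4.4,fy=4.4,interpolation=cv2.INTER_CUBIC))
E
```

```text
time_s: 3.7
tcp_pos: [0.4523, -0.2526, 0.148]
eef_rot: [[0.398, 0.918, -0.004], [0.918, -0.398, 0.003], [0.002, -0.005, -1.0]]
force: [0.4, -0.5, 0.7]
gripper_width: 0.0408
finger_force: 0.0
time_s: 4.1
tcp_pos: [0.4537, -0.2539, 0.0527]
eef_rot: [[0.398, 0.917, 0.001], [0.917, -0.398, -0.0], [0.0, 0.001, -1.0]]
force: [0.7, -0.4, 1.0]
gripper_width: 0.0408
finger_force: 0.0
[-0.02684019 -0.45332386  0.49721815]
```

View pics/crop1.png

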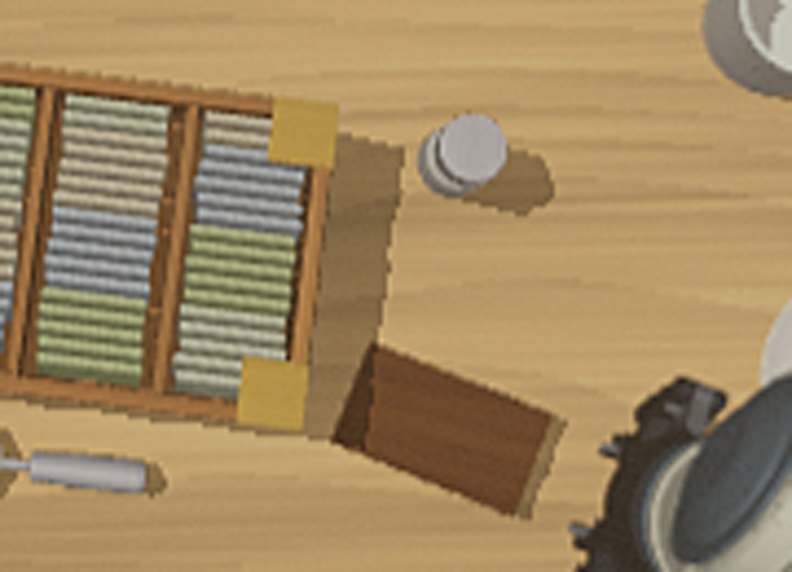

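```bash
python3 -m jog '[[[0,0,-0.28,0,0,0,-0.05],[0,0,-0.28,0,0,0,-0.05],[0,0,-0.28,0,0,0,-0.05]]]'
python3 -m jog '[[[0.05,0.1,0,0,0,0,-0.05],[0.09,0.18,0,0,0,0,-0.05],[0.11,0.22,0,0,0,0,-0.05],[0.11,0.22,0,0,0,0,-0.05]]]'
python3 -m jog '[[[0.03,0.07,0,0,0,0.003,-0.05],[0.06,0.14,0,0,0,0.006,-0.05],[0.09,0.21,0,0,0,0.009,-0.05],[0.12,0.28,0,0,0,0.013,-0.05],[0.15,0.35,0,0,0,0.016,-0.05],[0.15,0.35,0,0,0,0.016,-0.05]]]'
python3 - <<'E'
from h import *
import pickle
c=grab('top','top2.png'); pickle.dump(c,open('top2.pkl','wb'))
im=c['pixels'][140:270,295:475]
cv2.imwrite('pics/crop2.png',cv2.resize(im,None,fx=4.4,fy=4.4,interpolation=cv2.INTER_CUBIC))
E
```

```text
time_s: 4.45
tcp_pos: [0.4538, -0.2553, 0.0252]
eef_rot: [[0.399, 0.917, 0.003], [0.917, -0.399, -0.002], [-0.0, 0.003, -1.0]]
force: [0.1, 0.3, 0.8]
gripper_width: 0.0407
finger_force: 0.0
time_s: 4.85
tcp_pos: [0.4642, -0.232, 0.0228]
eef_rot: [[0.398, 0.917, 0.001], [0.917, -0.398, -0.0], [0.0, 0.001, -1.0]]
force: [-0.3, -0.7, 0.0]
gripper_width: 0.0406
finger_force: 0.0
time_s: 5.45
tcp_pos: [0.4789, -0.1965, 0.0221]
eef_rot: [[0.304, 0.953, -0.0], [0.953, -0.304, 0.001], [0.001, -0.0, -1.0]]
force: [-0.1, 0.6, 0.1]
gripper_width: 0.0405
finger_force: 0.0
```

View pics/crop2.png

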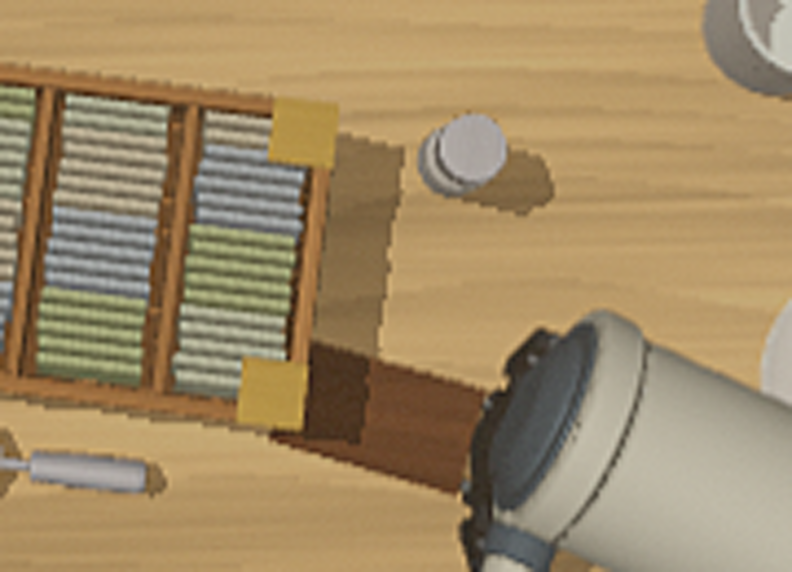

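The wedge has turned with the fingers and its thin end is now under the box edge. Its edges run (272,437)-(458,492) and (310,343)-(490,388) in the crop.

```bash
cat > w.py <<'E'
from h import *
import pickle,sys
c=pickle.load(open('top2.pkl','rb'))
f=lambda p:np.array(p)/4.4+[295,140]-0.4
foot=np.array([.5145,-.0679])
A=[ray(c,f([p]),z)[0,:2] for p,z in(((272,437),.003),((458,492),.018))]
B=[ray(c,f([p]),z)[0,:2] for p,z in(((310,343),.006),((490,388),.020))]
for s in(A,B):
    d=s[1]-s[0]; d=-d/np.linalg.norm(d); n=np.array([-d[1],d[0]])
    print(s,np.degrees(np.arctan2(d[1],d[0])),'foot lateral from edge',(foot-s[0])@n)
d=np.array([.304,.953]);print('along: tool->foot',(foot-[.4789,-.1965])@d,(foot-[.4789,-.1965])@[-.953,.304], 'thin corner',(foot-A[0])@d)
E
python3 w.py
```

```text
[array([ 0.48799897, -0.07263717]), array([ 0.45467165, -0.17693426])] 72.2791274876265 foot lateral from edge -0.023801676536942217
[array([ 0.54232968, -0.09635152]), array([ 0.51370675, -0.19736657])] 74.17975542300788 foot lateral from edge 0.034532003319280774
along: tool->foot 0.13337819999999997 0.005167600000000029 thin corner 0.012570839877017268
```

```bash
python3 -m jog '[[[0.03,0.07,0,0,0,0.004,-0.05],[0.06,0.14,0,0,0,0.008,-0.05],[0.08,0.21,0,0,0,0.01,-0.05],[0.08,0.21,0,0,0,0.01,-0.05]]]'
python3 -m jog '[[[0.01,0.03,0,0,0,0.001,-0.05],[0.02,0.06,0,0,0,0.002,-0.05],[0.02,0.06,0,0,0,0.002,-0.05],[0.02,0.06,0,0,0,0.002,-0.05]]]'
python3 -m jog '[[[0.01,0.03,0,0,0,0.001,-0.05],[0.01,0.06,0,0,0,0.002,-0.05],[0.01,0.06,0,0,0,0.002,-0.05],[0.01,0.06,0,0,0,0.002,-0.05]]]'
```

```text
time_s: 5.9
tcp_pos: [0.4868, -0.1757, 0.0221]
eef_rot: [[0.244, 0.97, -0.0], [0.97, -0.244, 0.001], [0.001, -0.0, -1.0]]
force: [0.3, 0.3, 0.7]
gripper_width: 0.0406
finger_force: 0.0
time_s: 6.3
tcp_pos: [0.4886, -0.1708, 0.0223]
eef_rot: [[0.233, 0.972, 0.0], [0.972, -0.233, 0.0], [0.0, 0.0, -1.0]]
force: [0.3, 0.0, 0.3]
gripper_width: 0.0405
finger_force: 0.0
time_s: 6.7
tcp_pos: [0.4896, -0.1646, 0.0223]
eef_rot: [[0.221, 0.975, 0.0], [0.975, -0.221, 0.0], [0.0, 0.0, -1.0]]
force: [-1.4, 0.1, 0.1]
gripper_width: 0.0405
finger_force: 0.0
```

```bash
python3 -m jog '[[[0.01,0.02,0,0,0,0,-0.05],[0.01,0.04,0,0,0,0,-0.05],[0.01,0.04,0,0,0,0,-0.05]]]' | egrep 'tcp|^force'
python3 -m jog '[[[0.01,0.02,0,0,0,0,-0.05],[0.01,0.04,0,0,0,0,-0.05],[0.01,0.04,0,0,0,0,-0.05]]]' | egrep 'tcp|^force'
python3 -m jog '[[[0.01,0.02,0,0,0,0,-0.05],[0.01,0.04,0,0,0,0,-0.05],[0.01,0.04,0,0,0,0,-0.05]]]' | egrep 'tcp|^force'
```

```text
tcp_pos: [0.4906, -0.1606, 0.0223]
force: [0.2, -0.6, 0.7]
tcp_pos: [0.4916, -0.1565, 0.0223]
force: [0.8, -0.5, 0.6]
tcp_pos: [0.4926, -0.1525, 0.0223]
force: [-0.8, -0.1, 0.3]
```

```bash
python3 -m jog '[[[0.01,0.02,0,0,0,0,-0.05],[0.01,0.03,0,0,0,0,-0.05],[0.01,0.03,0,0,0,0,-0.05]]]' | egrep 'tcp|^force'
python3 -m jog '[[[0.01,0.02,0,0,0,0,-0.05],[0.01,0.03,0,0,0,0,-0.05],[0.01,0.03,0,0,0,0,-0.05]]]' | egrep 'tcp|^force'
python3 -m jog '[[[0.01,0.02,0,0,0,0,-0.05],[0.01,0.03,0,0,0,0,-0.05],[0.01,0.03,0,0,0,0,-0.05]]]' | egrep 'tcp|^force'
```

```text
tcp_pos: [0.4936, -0.1496, 0.0223]
force: [0.6, -0.6, 0.4]
tcp_pos: [0.4947, -0.1467, 0.0223]
force: [0.4, -0.5, -0.1]
tcp_pos: [0.4957, -0.1436, 0.0223]
force: [-0.2, -0.8, -0.5]
```

```bash
python3 -m jog '[[[0.01,0.02,0,0,0,0,-0.05],[0.01,0.03,0,0,0,0,-0.05],[0.01,0.03,0,0,0,0,-0.05]]]' | egrep 'tcp|^force'
python3 -m jog '[[[0,0.02,0,0,0,0,-0.05],[0,0.03,0,0,0,0,-0.05],[0,0.03,0,0,0,0,-0.05]]]' | egrep 'tcp|^force'
python3 - <<'E'
from h import *
import pickle
c=grab('top','top3.png'); pickle.dump(c,open('top3.pkl','wb'))
im=c['pixels'][140:270,295:475]
cv2.imwrite('pics/crop3.png',cv2.resize(im,None,fx=4.4,fy=4.4,interpolation=cv2.INTER_CUBIC))
E
```

```text
tcp_pos: [0.4966, -0.1406, 0.0223]
force: [0.1, 0.2, 0.4]
tcp_pos: [0.4966, -0.1377, 0.0223]
force: [0.7, -1.0, 0.0]
```

View pics/crop3.png

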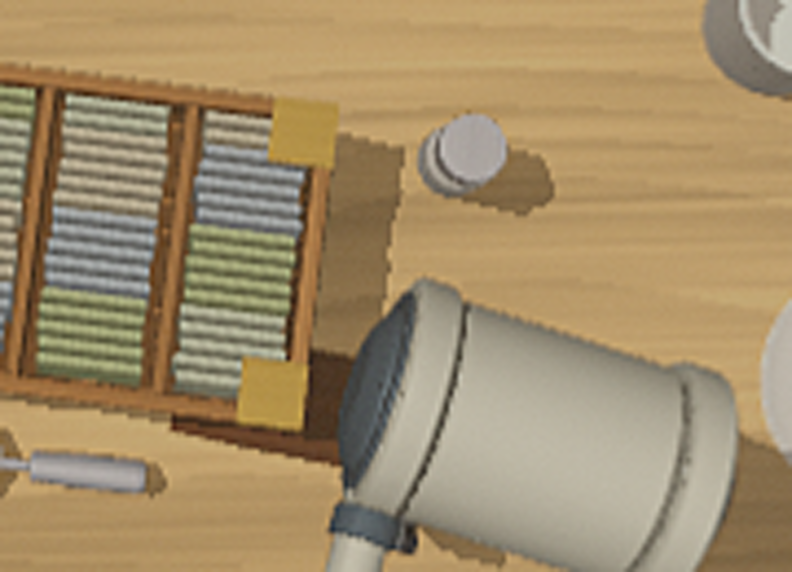

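The box hasn't moved. The thin corner shows at (172,422) beyond the foot, and the left edge runs to about (340,463).

```bash
python3 - <<'E'
from h import *
import pickle
c=pickle.load(open('top3.pkl','rb'))
f=lambda p:np.array(p)/4.4+[295,140]-0.4
foot=np.array([.5145,-.0679])
a=ray(c,f([(172,422)]),.003)[0,:2]; b=ray(c,f([(340,463)]),.017)[0,:2]
d=(a-b)/np.linalg.norm(a-b); n=np.array([-d[1],d[0]])
print(a,b,np.degrees(np.arctan2(d[1],d[0])),'foot x',55+(foot-a)@d,'foot y',(foot-a)@n+.032)
E
```

```text
[ 0.49810686 -0.01435617] [ 0.47269114 -0.10998664] 75.11654989247484 foot x 54.95246318336248 foot y 0.002403920499854436
```

```bash
python3 -m jog '[[[0.005,0.02,0,0,0,0,-0.05],[0.005,0.02,0,0,0,0,-0.05],[0.005,0.02,0,0,0,0,-0.05]]]' | egrep 'tcp|^force'
python3 -m jog '[[[0.005,0.02,0,0,0,0,-0.05],[0.005,0.02,0,0,0,0,-0.05],[0.005,0.02,0,0,0,0,-0.05]]]' | egrep 'tcp|^force'
python3 -m jog '[[[0.005,0.02,0,0,0,0,-0.05],[0.005,0.02,0,0,0,0,-0.05],[0.005,0.02,0,0,0,0,-0.05]]]' | egrep 'tcp|^force'
```

```text
tcp_pos: [0.497, -0.1362, 0.0223]
force: [-1.0, -4.0, -0.8]
tcp_pos: [0.4972, -0.1351, 0.0223]
force: [-2.5, -7.7, -0.5]
tcp_pos: [0.4974, -0.1343, 0.0223]
force: [-3.4, -12.2, -0.2]
```

Contact with the foot: the push force is up to about 12 N. I'll back off, rise, shut the gripper and move over the plate.

```bash
python3 -m jog '[[[-0.03,-0.1,0,0,0,0,-0.05],[-0.1,-0.4,0,0,0,0,-0.05],[-0.1,-0.4,0,0,0,0,-0.05],[-0.1,-0.4,1,0,0,0,-0.05],[-0.1,-0.4,1,0,0,0,-1],[-0.1,-0.4,1,0,0,0,-1],[-0.1,-0.4,1,0,0,0,-1],[-0.1,-0.4,1,0,0,0,-1],[-0.1,-0.4,1,0,0,0,-1]]]'
python3 -m jog '[[[0.27,1,0,0,0,0,-1],[0.27,1,0,0,0,0,-1],[0.27,1,0,0,0,0,-1],[0.27,1,0,0,0,0,-1],[0.27,1,0,0,0,0,-1]]]'
python3 - <<'E'
from h import *
s=status.observe(); print(np.array([.5145,-.0679])-s['tcp_pos'][:2],s['tcp_pos'])
c=grab('side','side1.png')
im=c['pixels'][130:290,240:430]
cv2.imwrite('pics/crop4.png',cv2.resize(im,None,fx=3.7,fy=3.7,interpolation=cv2.INTER_CUBIC))
E
```

```text
time_s: 10.95
tcp_pos: [0.4873, -0.1712, 0.1203]
eef_rot: [[0.221, 0.975, -0.003], [0.975, -0.221, 0.002], [0.001, -0.003, -1.0]]
force: [0.2, 0.3, -0.5]
gripper_width: 0.0001
finger_force: 0.0
time_s: 11.45
tcp_pos: [0.5146, -0.0724, 0.1213]
eef_rot: [[0.221, 0.975, -0.002], [0.975, -0.221, -0.0], [-0.001, -0.002, -1.0]]
force: [0.3, -0.9, -0.1]
gripper_width: 0.0002
finger_force: 0.0
[-7.09400103e-05  4.48070830e-03] [ 0.51457094 -0.07238071  0.12133732]
```

View pics/crop4.png

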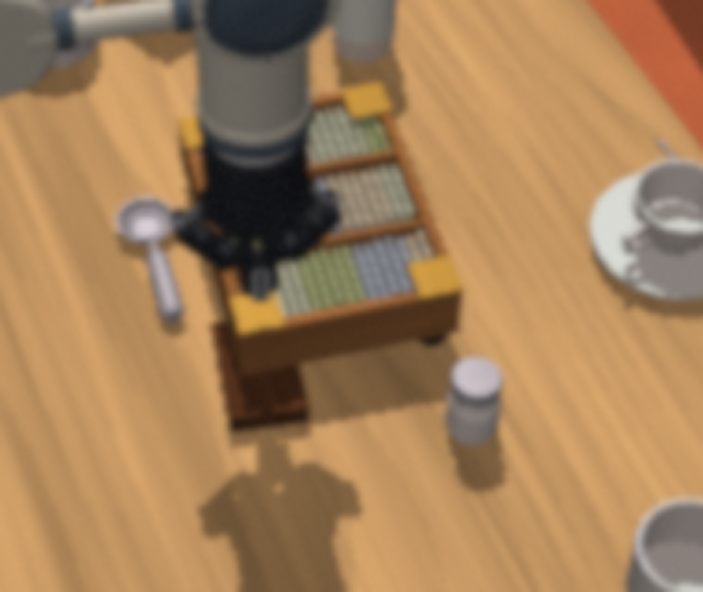

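The wedge sits under the near corner and the shut fingers are above the plate at about (258,290). Next is the press.

```bash
python3 -m jog '[[[0,0.04,-0.2,0,0,0,-1],[0,0.04,-0.24,0,0,0,-1],[0,0.04,-0.24,0,0,0,-1]]]' | egrep 'tcp|^force'
python3 -m jog '[[[0,0,-0.01,0,0,0,-1],[0,0,-0.02,0,0,0,-1],[0,0,-0.02,0,0,0,-1]]]' | egrep 'tcp|^force'
python3 -m jog '[[[0,0,-0.01,0,0,0,-1],[0,0,-0.02,0,0,0,-1],[0,0,-0.02,0,0,0,-1]]]' | egrep 'tcp|^force'
```

```text
tcp_pos: [0.5142, -0.0687, 0.0971]
force: [0.3, -0.5, -0.2]
tcp_pos: [0.5153, -0.0681, 0.0968]
force: [0.2, 0.3, -0.2]
tcp_pos: [0.515, -0.0678, 0.0941]
force: [0.9, 0.2, -0.3]
```

```bash
for i in 1; do
python3 -m jog '[[[0,0,-0.01,0,0,0,-1],[0,0,-0.01,0,0,0,-1],[0,0,-0.01,0,0,0,-1]]]' | egrep 'tcp|^force'
python3 -m jog '[[[0,0,-0.01,0,0,0,-1],[0,0,-0.01,0,0,0,-1],[0,0,-0.01,0,0,0,-1]]]' | egrep 'tcp|^force'; done
```

```text
tcp_pos: [0.5151, -0.0678, 0.0932]
force: [-0.3, 0.1, -0.2]
tcp_pos: [0.5152, -0.0678, 0.093]
force: [-1.7, 1.2, 5.2]
```

```bash
python3 -m jog '[[[0,0,-0.01,0,0,0,-1],[0,0,-0.01,0,0,0,-1],[0,0,-0.01,0,0,0,-1],[0,0,-0.01,0,0,0,-1]]]' | egrep 'tcp|^force'
python3 - <<'E'
from h import *
o=[]
for i in range(8): grab('top','t%d.png'%i); o.append(np.r_[status.observe()['force'],status.observe()['tcp_pos'][2]])
print(np.array(o).round(4))
a=cv2.imread('pics/top0.png');b=cv2.imread('pics/t7.png')
# box motion from far plates/teabags: phase correlation on left part of box
g=lambda i:np.float32(cv2.cvtColor(i,cv2.COLOR_BGR2GRAY)[150:235,262:335])
print(cv2.phaseCorrelate(g(a),g(b)))
E
```

```text
tcp_pos: [0.5152, -0.0678, 0.093]
force: [-4.3, 1.1, 10.4]
[[-4.396   0.3947  9.7708  0.093 ]
 [-5.2875  0.4689  9.2221  0.093 ]
 [-5.3736  1.1688  9.8571  0.093 ]
 [-3.7066  1.0628 10.6192  0.093 ]
 [-5.2232  0.578  10.1072  0.093 ]
 [-4.8316  0.2632  9.5046  0.093 ]
 [-4.6992  0.7349  9.374   0.093 ]
 [-4.8525 -0.1344 10.0907  0.093 ]]
((0.392342274989268, -0.06889061427668963), 0.9518782022264268)
```

```bash
python3 -m jog '[[[-0.004,0,-0.002,0,0,0,-1],[-0.008,0,-0.002,0,0,0,-1],[-0.008,0,-0.002,0,0,0,-1],[-0.008,0,-0.002,0,0,0,-1],[-0.008,0,-0.002,0,0,0,-1]]]' | egrep 'time|tcp|^force'
```

```text
time_s: 14.3
tcp_pos: [0.5151, -0.0678, 0.093]
force: [-1.8, 1.2, 8.4]
```

```bash
python3 -m jog '[[[0,0,-0.004,0,0,0,-1],[0,0,-0.004,0,0,0,-1],[0,0,-0.004,0,0,0,-1],[0,0,-0.004,0,0,0,-1],[0,0,-0.004,0,0,0,-1]]]' | egrep 'time|tcp|^force'
python3 -c "
from rig import *
print(status.observe()['force'],close_job())"
```

```text
time_s: 14.8
tcp_pos: [0.5151, -0.0678, 0.093]
force: [-3.1, 0.0, 11.4]
the job is handed in; nothing more can be done
[-3.06118543  0.04219862 11.37294148] None
```

The job is handed in at 14.8 s: the wedge is under the short foot, the box stands level by the plate height (74 mm) and did not rock under the press, and the shut fingertips hold about 11 N down on the brass plate with about 3 N sideways; no verdict came back.

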